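# Put the copper barrel away in the touch-latch parts case

## Task

Put the loose copper pencil barrel away in the maple parts case. Press the flush touch-latch lid down at its brass spot until it clicks, keep the fingers on it so that it swings up gently to fully open instead of flying open, and lay the barrel in the empty pair of notches above the copper tag. Then swing the lid gently down and press it until it latches shut again, leaving everything else where it is.

Things in the scene. Friction and masses are not known exactly. Their poses are not given: they have to be found in the camera images.
- case: Maple parts case, a box 200 (x, front to back) x 220 (y) x 70 mm high, walls 10 mm, floor 8 mm, fixed to the table. Origin: centre of its underside; x points from the front wall (the robot's side) to the hinged back wall, y left, z up. The latch housing stands inside the front wall: 44 mm wide in y, from there back to x = -66 mm, up to z = 58 mm.
- rack (a point): Middle of the rack in the case (case frame x = -4, y = 0, z = 34 mm). Two wooden rails along y, 10 mm thick, 34 mm before and behind this point (58 mm free between them), have V notches at y = -50, 0 and +50 mm from it: three places for barrels lying along x. Notch: flat floor 10 mm wide at this height, 45 degree sides rising 7 mm. Axes as the case's.
- press_spot (a point): Centre of the flush brass disc (diameter 20 mm) in the lid's top face, the place to press: on the lid's middle line, 155 mm from the hinge axis, 24 mm from the lid's free edge. Moves with the lid; 70 mm above the table when shut. Press wholly on the lid, not on the case's front wall.
- lid_edge (a point): Middle of the lid's free front edge, in its top face; moves with the lid. The lid is a dark walnut panel 179 (front to back) x 197 x 8 mm, 200 g, set in flush between the case walls; no handle. Fully open it stands up along the back of the case, its edge 250 mm above the table.
- lid_hinge (a point): Middle of the lid's hinge axis, which lies in the lid's top face at its back edge, along the case's y (case frame x = +90, y = 0, z = 70 mm). Pressed until it clicks and then let go, the lid is driven up by a hinge spring: 1 N at the press spot at first, about 0.6 N later. If nothing holds it back it flies open at over 5 rad/s; gently means below 3.5 rad/s, opening and closing.
- lid (a joint): Lid angle, rad: 0 latched, flush; negative pressed in; +1.66 fully open on its stop, leaning slightly away from the robot, kept there by its spring. To open, press (1.5 N) until it clicks, then goes firm at -0.024, 3.8 mm down at the spot; let go, it springs up. To shut, push its top face down (1 to 2 N) to the same firm stop; let go, it rises flush and stays latched. Pressed again it opens again.
- copper_barrel: Loose copper pencil barrel lying on the dark green work mat: eight-sided straight bar, 12 mm across flats, 100 mm long, about 45 g, brass band near one end; it does not roll. Origin at its middle, on its axis; x along its length. The mat is 2 mm thick, so the axis starts 8 mm above the table. Lying in its place in the case, its axis is 40 mm above the case's underside.
- copper_tag: Flat copper tag 36 x 16 x 1 mm on the case floor between the rails, under the middle of the empty place. Origin: centre of its underside, at z = 8 mm in the case frame; axes as the case's. The barrel belongs right above it, along x, its axis 32 mm above this origin.
- black_barrel: Black barrel, same shape as the copper one, lying in another place of the case (which one varies). Leave it. Origin at its middle on its axis, x along it.
- silver_barrel: Aluminium barrel, same shape, lying in the remaining place of the case. Leave it. Origin at its middle on its axis, x along it.
- ramekin: Pale blue ceramic ramekin, diameter 88 mm, 45 mm high, to the left. Leave it. Origin: centre of its underside.
- tin_lid: Shallow tin lid, diameter 104 mm, 13 mm high, at the back right, with the two grips standing in it. Leave it. Origin: centre of its underside.
- grip_a: Black knurled grip, diameter 14 mm, 36 mm high, standing in the tin lid. Leave it. Origin: centre of its underside.
- grip_b: The other black knurled grip, same size, standing in the tin lid. Leave it. Origin: centre of its underside.
- lead_tube: Green tube of leads with black cap, diameter 22 mm, 75 mm high, standing at the left. Leave it. Origin: centre of its underside.
- nib_cone: Brass nib cone, diameter 13 mm, 24 mm high, standing at the left. Leave it. Origin: centre of its underside.
Mind the look-alikes: they are no part of the job. Of the things that look like the copper_barrel, take the one that is farthest from the robot's base at the start.

How it is judged:
By the outcome, as a careful person would: the job done as asked, in the order asked, and still so for the second after the job is handed in, with the robot touching nothing.
It also fails if it takes over 72 s, if anything falls off the work surface, if the arm or the gripper's body presses on something with over 40 N, if the wrist force passes 120 N, or if a joint passes its speed limit or range.

## Robot

A 6-joint arm with a two-finger parallel gripper is mounted at the origin on the work surface. World frame = base frame: x ahead of the robot, y to its left, z up, the work surface at z = 0. Lengths are in mm, angles in rad, forces in N, time in s.
With the tool pointing down it reaches from about 350 to 925 mm from the base axis. Payload 6.4 kg.
Tool frame: the origin (TCP) lies on the centre line of the jaws, within the pads' length; the fingertips stand 8 mm ahead of it and the grasp point (between the pads) lies 11 mm behind it; z points along the fingers, y is the line along which they close (so a half turn about z gives the same grasp; the last joint's range is limited). The gripper opens to 85 mm and grips with 20 to 120 N. Pads are 22 mm wide; open, the fingers measure 114 mm over their backs; the gripper's body (76 mm by 85 mm) begins 54 mm behind the grasp point. The pads swing forward as they close: fully open they stand 13 mm farther back than shut.
Start: joints at [1.056, 0.245, 1.558, -0, 1.339, -0.174], TCP at [217.254, 612.629, 239.29] pointing down, gripper open.
Joint ranges: [-3.13, 3.13], [-1.02, 2.26], [0.13, 2.54], [-0.95, 4.09], [0.21, 2.88], [-2.74, 2.74]. Speed limits (rad/s): [2.57, 2.57, 3.14, 3.14, 3.14, 3.14].

## Interface

Orientations are given as a unit quaternion [x, y, z, w].
In Python, from workcell import ctrl, grab_frame, calibration, ticket gives the robot as it stands. The module is installed in compiled form; this text tells all that it offers.
- The arm moves only by the tool move_arm, never from a script. Its argument "motion" is a list that holds one entry, the list of rows, each a list of 7 numbers: the opening, from 0 (shut) to 1 (fully open), then the shift along the world's x, y, z normalised to -1 to 1, where 1 is 25 cm, then the turn, a rotation vector about the world's x, y, z normalised to -1 to 1, where 1 is 90 degrees. In form: [[[grip, tx, ty, tz, ax, ay, az], ...]]. A call has 1 to 20 rows; each row shifts and turns the commanded pose from where the row before left it; what a row does not reach is not made up. A row lasts 1/12 s, in which the tool goes at most 41.7 mm and 7.16 degrees, less where a joint would pass 70% of its speed; a pose out of reach is approached as far as the arm can. A call with a number of a shift or a turn outside -1 to 1 is refused whole. A call with a gripper value outside its range is refused whole. The fingers move at their own pace and stop on an object; "grip_force" is the grip in N (left out, the last holds). Time passes only in rows, so rows that do not move let the fingers close. It gives the time, the measured TCP pose, the force, the opening and the grip force at its end, in the units of the state.
- ctrl.observe(): the state, without advancing time (a new reading comes with each control period).
- grab_frame(name): name is "scene" or "top" or "wrist"; returns the picture (384x512x3 uint8, red, green, blue); there is no depth.
- calibration(name): a dict with "K" (3x3 intrinsics, pixels), "R" (3x3) and "t" (3): a world point X has camera coordinates R X + t. Camera axes: x right, y down, z forward; pixel columns grow to the right and rows downward; lengths in mm; the calibration is good to about 2 mm. A picture is of the moment at which its call begins: read the wrist's pose just before it. calibration takes no time and is no camera call; for the wrist camera it gives the pose at the moment of the call.
- ticket.hand_in(): hands the job in; it is judged then, once.
The state is a dict: "t": time; "joints": joint angles; "qd": joint speeds; "effort": joint torques, N m; "eef_pos": TCP position; "orientation": TCP orientation; "contact_force": force on the tool from outside, world axes, zero at the start; "wrist_torque": the same for the moment, N m; "opening": finger opening in mm; "finger_force": force on a finger pad.
Only numpy, scipy, OpenCV 4.12 (cv2) and the standard library are available. Lean on these libraries where they do the work, as an engineer would, in place of code of your own. Each camera call takes 0.05 s, during which the arm holds its last target. There are 200 camera calls.

## Working session

There is one attempt and no reset: what is moved stays moved. The work goes in short steps, Python scripts to look and compute and a tool call to move; the robot and the scene stay as the last step left them, time stands still between calls to the robot, and variables do not carry over. Pictures are saved under pics/ and viewed, at most 10 in all, crops included, and the job is handed in when it is done.

Besides the shell and the picture viewer there is one more tool, called after "Request:" by a JSON object that holds its "method" and its "body". move_arm: Moves the arm, as the interface text tells. Its arguments: {"type":"object","properties":{"motion":{"type":"array"},"grip_force":{"type":"number"}},"required":["motion"]}

```bash
mkdir -p pics
python3 - <<'E'
from workcell import ctrl, grab_frame, calibration
import cv2, numpy as np
s=ctrl.observe(); print({k:np.round(v,3).tolist() for k,v in s.items()})
for n in ("top","scene"):
    im=grab_frame(n); cv2.imwrite(f"pics/{n}0.png",cv2.resize(im[:,:,::-1],(800,600),interpolation=cv2.INTER_CUBIC)); cv2.imwrite(f"pics/{n}0raw.png",im[:,:,::-1])
    c=calibration(n); print(n,{k:np.round(v,3).tolist() for k,v in c.items()})
E
```

```text
{'t': 0.0, 'joints': [1.056, 0.246, 1.559, -0.0, 1.339, -0.174], 'qd': [-0.001, 0.0, 0.001, 0.0, -0.0, -0.001], 'effort': [0.003, -42.951, -32.613, 0.0, 0.005, 0.0], 'eef_pos': [216.954, 612.144, 238.185], 'orientation': [0.17, 0.986, -0.001, -0.0], 'contact_force': [0.451, -0.274, 0.081], 'wrist_torque': [-0.018, -0.03, -0.002], 'finger_force': 0.0, 'opening': 85.235}
top {'K': [[498.582, 0.0, 261.527], [0.0, 498.582, 194.043], [0.0, 0.0, 1.0]], 'R': [[0.011, -1.0, 0.003], [-0.984, -0.011, -0.178], [0.178, -0.001, -0.984]], 't': [17.689, 501.23, 1418.453]}
scene {'K': [[364.45, 0.0, 256.382], [0.0, 364.45, 190.32], [0.0, 0.0, 1.0]], 'R': [[0.592, 0.806, -0.023], [0.455, -0.358, -0.816], [-0.665, 0.472, -0.578]], 't': [-332.448, -175.997, 1404.358]}
```

View pics/top0.png

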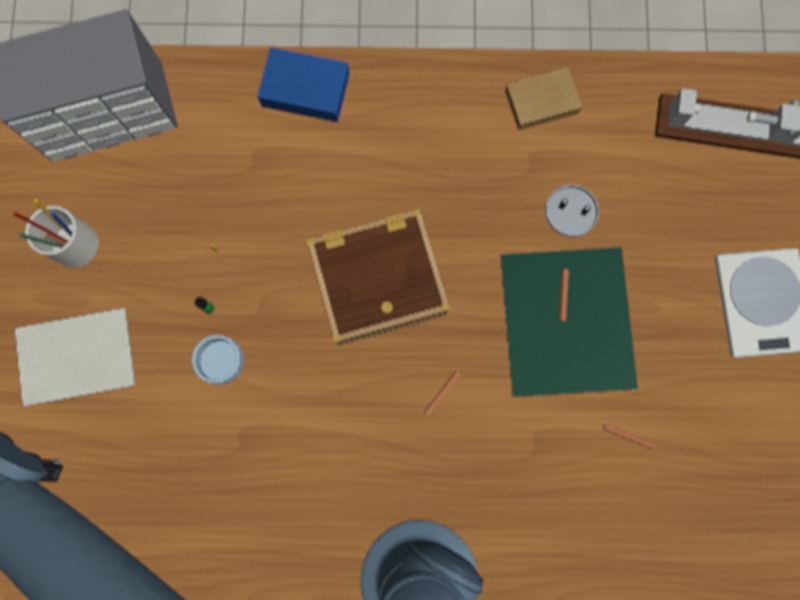

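View pics/scene0.png

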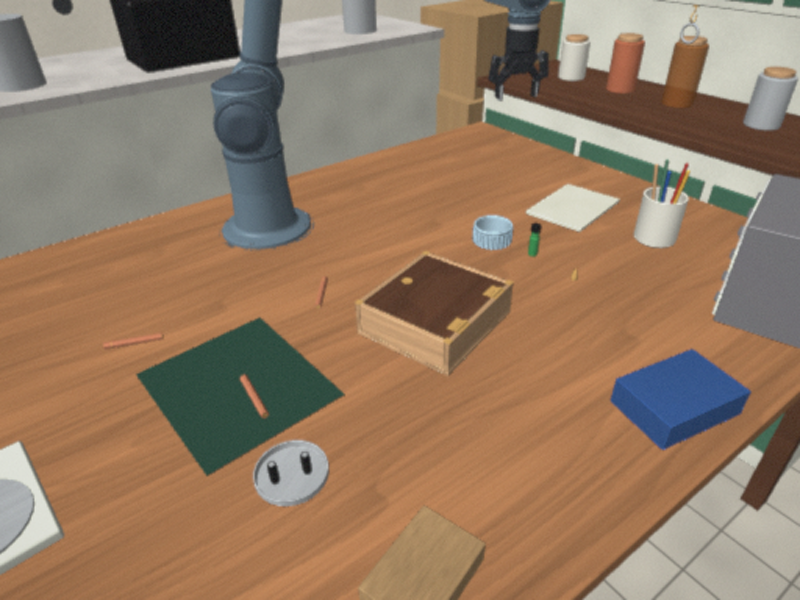

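```bash
cat > h.py <<'E'
import numpy as np, cv2
from workcell import ctrl, grab_frame, calibration
def ray(c,px,z):
    px=np.atleast_2d(np.asarray(px,float)); K,R,t=(np.array(c[k],float) for k in "KRt")
    d=np.c_[(px-K[:2,2])/K[0,0],np.ones(len(px))]@R; o=-R.T@t
    return o+d*((z-o[2])/d[:,2])[:,None]
def proj(c,X):
    K,R,t=(np.array(c[k],float) for k in "KRt"); p=(np.atleast_2d(X)@R.T+t)@K.T; return p[:,:2]/p[:,2:]
def blob(m,lo=5):
    n,l,st,ce=cv2.connectedComponentsWithStats(m.astype(np.uint8)); return [(l==i,st[i],ce[i]) for i in range(1,n) if st[i][4]>=lo]
def rect(m):
    cs=cv2.findContours(m.astype(np.uint8),cv2.RETR_EXTERNAL,cv2.CHAIN_APPROX_NONE)[0]; return cv2.minAreaRect(max(cs,key=cv2.contourArea))
E
python3 - <<'E'
from h import *
im=cv2.imread("pics/top0raw.png"); c=calibration("top"); hsv=cv2.cvtColor(im,cv2.COLOR_BGR2HSV).astype(int)
H,S,V=(hsv[...,i] for i in range(3)); print("pix: copper",hsv[188,361],"lid",hsv[170,240],"maple",hsv[190,281],"disc",hsv[197,248],"wood",hsv[300,200])
print("thin",hsv[251,283],hsv[279,402])
roi=np.zeros(H.shape,bool); roi[130:225,190:295]=1
lid=(V<110)&roi
m,st,ce=max(blob(lid,200),key=lambda b:b[1][4])
m=cv2.morphologyEx(m.astype(np.uint8),cv2.MORPH_CLOSE,np.ones((9,9)))
ct=max(cv2.findContours(m,0,1)[0],key=cv2.contourArea)[:,0].astype(float)
W=ray(c,ct,70)[:,:2].astype(np.float32); r=cv2.minAreaRect(W); print("lid rect",r, cv2.boxPoints(r).round(1).tolist())
disc=(V>150)&(S>120)&roi; 
for b in blob(disc&roi): print("bright",b[1],b[2],ray(c,b[2],70).round(1))
mat=np.zeros(H.shape,bool); mat[165:215,335:385]=1
cop=mat&((H<20)|(H>170))&(S>80)&(V>90)
m,st,ce=max(blob(cop),key=lambda b:b[1][4]); ys,xs=np.nonzero(m); P=ray(c,np.c_[xs,ys],10)[:,:2].astype(np.float32)
r=cv2.minAreaRect(P); mu=P.mean(0); u,s,v=np.linalg.svd(P-mu); print("barrel",st,ce,mu,r,"axis",v[0],np.arctan2(v[0][1],v[0][0]))
for p in ((283,251),(402,279)): print(np.linalg.norm(ray(c,p,8)[0,:2]))
a=cv2.resize(im[160:290,260:430],None,fx=4.5,fy=4.5,interpolation=cv2.INTER_CUBIC); cv2.imwrite("pics/crop1.png",a)
E
```

```text
pix: copper [ 11 138 168] lid [ 12 152  87] maple [ 14 125  96] disc [ 21 147 175] wood [ 15 148 157]
thin [ 11 137 169] [ 10 135 162]
lid rect ((551.6571655273438, 82.05825805664062), (177.0471649169922, 197.04925537109375), 16.806669235229492) [[438.3999938964844, 150.8000030517578], [495.3999938964844, -37.900001525878906], [664.9000244140625, 13.300000190734863], [607.9000244140625, 202.0]]
bright [190 131  36   4 104] [207.21153846 132.94230769] [[677.7 185.5  70. ]]
bright [264 133   7   7  29] [267.         135.20689655] [[672.9   9.1  70. ]]
bright [246 136  13  12 109] [252.68807339 141.26605505] [[653.9  51.   70. ]]
bright [198 147  22  12 137] [211.82481752 151.49635036] [[621.4 170.3  70. ]]
bright [191 148   5   2   6] [192.66666667 148.33333333] [[630.3 226.7  70. ]]
bright [190 152  12  12  58] [195.03448276 156.86206897] [[604.7 218.8  70. ]]
bright [274 152  21  18 291] [285.21305842 160.34364261] [[597.3 -44.8  70. ]]
bright [280 171   2   6   6] [280.5 173.5] [[557.8 -31.2  70. ]]
bright [190 180  12   3  30] [195.36666667 180.8       ] [[533.3 215.4  70. ]]
brigh
[... 248 characters left out ...]
2] [247.1875  196.28125] [[489.4  64.6  70. ]]
bright [275 205  20   4  56] [285.73214286 206.39285714] [[461.2 -46.6  70. ]]
bright [197 214  21   5  52] [209.34615385 216.82692308] [[428.5 171.8  70. ]]
bright [218 216  77   7 272] [254.19485294 218.88235294] [[424.1  43.5  70. ]]
bright [190 220  26   3  53] [202.64150943 221.45283019] [[415.  190.6  70. ]]
bright [288 223   7   2  12] [291.25       223.58333333] [[411.8 -62.4  70. ]]
barrel [358 172   6  34 150] [360.69333333 188.66      ] [ 527.3714  -275.49323] ((528.1473999023438, -275.570068359375), (13.25841236114502, 102.33442687988281), 85.33963012695312) axis [-0.9965898   0.08251525] 3.0589836
340.2794202138792
468.8275170383494
```

View pics/crop1.png

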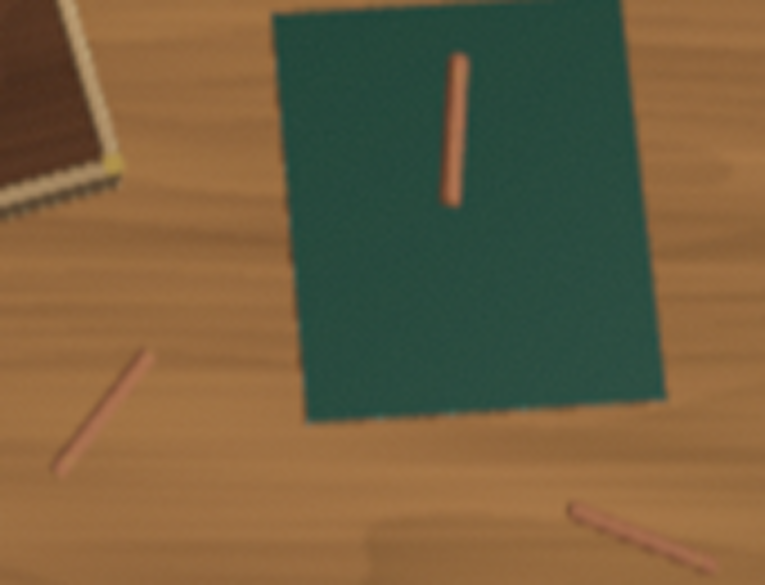

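The candidates in the 800x600 top view are (565,295) on the mat, (442,392) and (628,436). Their distances from the base are 595, 340 and 469 mm. The mat one is thicker (13 x 102 mm measured), lies on the mat and is farthest, so it is the copper barrel, and the crop confirms it. The scene view shows the lid shut, with its brass spot at (407,281).

The lid measures 177x197 mm with a yaw of 0.293 rad, and the disc is at (489,64), which agrees with the geometry given. I'll move above the spot with the fingers shut.

Request:
{"method": "move_arm", "body": {"motion": [[[0,0.06,-0.122,-0.02,0,0,0.0224],[0,0.06,-0.122,-0.02,0,0,0.0224],[0,0.06,-0.122,-0.02,0,0,0.0224],[0,0.06,-0.122,-0.02,0,0,0.0224],[0,0.06,-0.122,-0.02,0,0,0.0224],[0,0.06,-0.122,-0.02,0,0,0.0224],[0,0.06,-0.122,-0.02,0,0,0.0224],[0,0.06,-0.122,-0.02,0,0,0.0224],[0,0.06,-0.122,-0.02,0,0,0.0224],[0,0.06,-0.122,-0.02,0,0,0.0224],[0,0.06,-0.122,-0.02,0,0,0.0224],[0,0.06,-0.122,-0.02,0,0,0.0224],[0,0.06,-0.122,-0.02,0,0,0.0224],[0,0.06,-0.122,-0.02,0,0,0.0224],[0,0.06,-0.122,-0.02,0,0,0.0224],[0,0.06,-0.122,-0.02,0,0,0.0224],[0,0.06,-0.122,-0.02,0,0,0.0224],[0,0.06,-0.122,-0.02,0,0,0.0224],[0,0,0,0,0,0,0],[0,0,0,0,0,0,0]]]}}

```text
t: 1.77
eef_pos: [487.3, 62.3, 148.7]
orientation: [-0.144, 0.99, 0.0, -0.001]
contact_force: [0.7, 0.5, -0.2]
opening: 0.1
finger_force: 0.0
```

Run:
```python
from h import *
c=calibration("wrist"); im=grab_frame("wrist")[:,:,::-1].copy(); cv2.imwrite("pics/w1.png",im)
K,R,t=(np.array(c[k],float) for k in "KRt"); print("cam at",(-R.T@t).round(1), "tip px",proj(c,[487.3,62.3,141]).round(0))
```

```text
cam at [406.8  38.6 282.5] tip px [[257. 252.]]
```

View pics/w1.png

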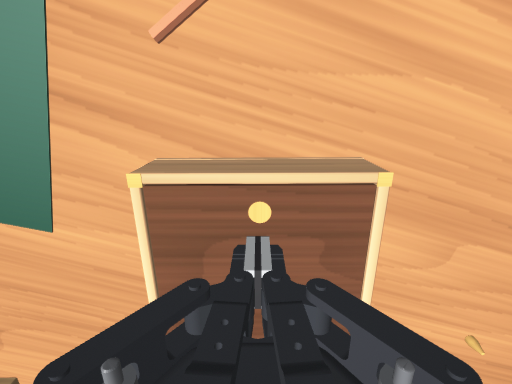

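The wrist view shows the disc at (260,212), the front rim's outer corners at (128,174) and (391,173), and the closed fingers pointing at the lid from (258,237).

Run:
```python
from h import *
c=calibration("wrist"); im=cv2.imread("pics/w1.png"); hsv=cv2.cvtColor(im,cv2.COLOR_BGR2HSV)
m=(hsv[...,0]>18)&(hsv[...,0]<30)&(hsv[...,1]>110)&(hsv[...,2]>180)
for b in blob(m,60):
    print(b[1],b[2].round(1),ray(c,b[2],70).round(1))
lid=cv2.inRange(hsv,(0,60,20),(20,255,110))
# front edge of the lid: first dark row per column
pts=[]
for x in list(range(165,235,5))+list(range(285,355,5)):
    col=np.nonzero(lid[184:215,x])[0]
    if len(col): pts.append((x,184+col[0]))
P=ray(c,pts,70)[:,:2]; d=np.polyfit(P[:,1],P[:,0],1); print("front lid edge yaw",-np.arctan(d[0]),P.mean(0),pts[::6])
```

```text
[377 172  17  15 209] [384.7 178.7] [[431.3 156.8  70. ]]
[126 174  16  14 198] [133.8 180.2] [[492.  -41.7  70. ]]
[248 202  23  21 376] [259.3 211.9] [[489.3  66.1  70. ]]
[467 339  18  16  79] [474.6 345.8] [[569.3 325.1  70. ]]
front lid edge yaw 0.2904497606683765 [465.75052557  57.37476805] [(165, np.int64(184)), (195, np.int64(184)), (225, np.int64(184)), (305, np.int64(184)), (335, np.int64(184))]
```

Request:
{"method": "move_arm", "body": {"motion": [[[0,0.004,0.006,-0.064,0,0,0],[0,0.004,0.006,-0.064,0,0,0],[0,0,0,-0.064,0,0,0],[0,0,0,-0.064,0,0,0],[0,0,0,-0.01,0,0,0],[0,0,0,-0.008,0,0,0],[0,0,0,-0.006,0,0,0],[0,0,0,0,0,0,0]]]}}

```text
t: 2.48
eef_pos: [489.7, 67.0, 80.1]
orientation: [-0.146, 0.989, -0.0, 0.001]
contact_force: [0.1, -0.8, 0.1]
opening: 0.1
finger_force: 0.0
```

Request:
{"method": "move_arm", "body": {"motion": [[[0,0,0,-0.008,0,0,0],[0,0,0,-0.008,0,0,0],[0,0,0,-0.004,0,0,0],[0,0,0,-0.004,0,0,0],[0,0,0,0,0,0,0]]]}}

```text
t: 2.9
eef_pos: [490.0, 66.6, 74.3]
orientation: [-0.146, 0.989, -0.0, 0.001]
contact_force: [-0.6, 0.4, 5.4]
opening: -0.2
finger_force: 2.8
```

Request:
{"method": "move_arm", "body": {"motion": [[[0,0,0,-0.003,0,0,0],[0,0,0,0,0,0,0]]]}}

```text
t: 3.07
eef_pos: [490.0, 66.6, 74.1]
orientation: [-0.146, 0.989, -0.0, 0.0]
contact_force: [-4.2, 0.8, 11.8]
opening: -0.4
finger_force: 5.7
```

Run:
```python
import numpy as np
th=np.r_[-0.024,0.0,0.04,np.linspace(0.1,1.55,21),1.6,1.64,1.68,1.71]
s=np.interp(th,[0,1.5],[166,148])
u=np.where(th<=1.55,90-s*np.cos(th)+11,0); z=70+s*np.sin(th)+8; z[th>1.55]=z[th<=1.55][-1]
u[th>1.55]=90-179*np.cos(th[th>1.55])+11+2
du=np.diff(u);dz=np.diff(z);d=np.array([np.cos(.295),np.sin(.295)])
for a,b,c,e,g in zip(th[1:],du,dz,u[1:],z[1:]): print(round(a,2),"u,z",round(e,1),round(g,1),"row",np.round(b*d/250,3),round(c/250,3))
```

```text
0.0 u,z -65.0 78.0 row [-0. -0.] 0.016
0.04 u,z -64.4 84.6 row [0.002 0.001] 0.026
0.1 u,z -63.0 94.5 row [0.005 0.002] 0.039
0.17 u,z -60.5 106.1 row [0.009 0.003] 0.047
0.24 u,z -57.2 117.6 row [0.013 0.004] 0.046
0.32 u,z -53.1 128.6 row [0.016 0.005] 0.044
0.39 u,z -48.2 139.3 row [0.019 0.006] 0.043
0.46 u,z -42.6 149.6 row [0.021 0.007] 0.041
0.53 u,z -36.3 159.4 row [0.024 0.007] 0.039
0.61 u,z -29.3 168.6 row [0.027 0.008] 0.037
0.68 u,z -21.7 177.2 row [0.029 0.009] 0.035
0.75 u,z -13.6 185.3 row [0.031 0.009] 0.032
0.82 u,z -4.9 192.7 row [0.033 0.01 ] 0.03
0.9 u,z 4.2 199.4 row [0.035 0.011] 0.027
0.97 u,z 13.7 205.3 row [0.036 0.011] 0.024
1.04 u,z 23.6 210.6 row [0.038 0.012] 0.021
1.12 u,z 33.8 215.0 row [0.039 0.012] 0.018
1.19 u,z 44.2 218.7 row [0.04  0.012] 0.015
1.26 u,z 54.9 221.7 row [0.041 0.012] 0.012
1.33 u,z 65.6 223.8 row [0.041 0.012] 0.008
1.4 u,z 76.4 225.1 row [0.041 0.013] 0.005
1.48 u,z 87.2 225.6 row [0.041 0.013] 0.002
1.55 u,z 97.9 226.0 row [0.041 0.012] 0.001
1.6 u,z 108.2 226.0 row [0.039 0.012] 0.0
1.64 u,z 115.4 226.0 row [0.027 0.008] 0.0
1.68 u,z 122.5 226.0 row [0.027 0.008] 0.0
1.71 u,z 127.8 226.0 row [0.02  0.006] 0.0
```

Request:
{"method": "move_arm", "body": {"motion": [[[0,0,0,0.008,0,0,0],[0,0,0,0.01,0,0,0],[0,0.001,0,0.013,0,0,0],[0,0.002,0.001,0.018,0,0,0],[0,0.004,0.001,0.034,0,0,0],[0,0.009,0.003,0.047,0,0,0],[0,0.013,0.004,0.046,0,0,0],[0,0.016,0.005,0.044,0,0,0],[0,0.019,0.006,0.043,0,0,0],[0,0,0,0,0,0,0]]]}}

```text
t: 3.9
eef_pos: [508.1, 71.8, 141.9]
orientation: [-0.146, 0.989, -0.001, 0.003]
contact_force: [0.6, 0.7, 1.9]
opening: 0.1
finger_force: 0.4
```

Run:
```python
from h import *
im=grab_frame("wrist")[:,:,::-1]; cv2.imwrite("pics/w2.png",im)
im2=grab_frame("scene")[:,:,::-1]; cv2.imwrite("pics/s2.png",np.hstack([cv2.resize(im,(400,300)),cv2.resize(im2[140:260,200:360],(400,300),interpolation=cv2.INTER_CUBIC)]))
```

```text
(no output)
```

View pics/s2.png

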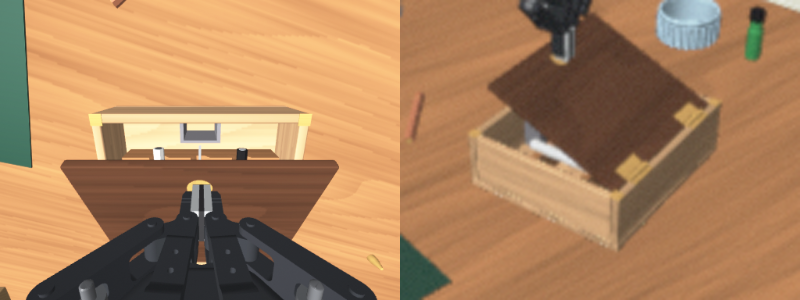

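The lid follows the fingers and is held at its brass spot. Silver shows at the left (158,154) and black at the right (242,154), so the middle place looks empty. I'll continue the swing.

Request:
{"method": "move_arm", "body": {"motion": [[[0,0.021,0.007,0.041,0,0,0],[0,0.024,0.007,0.039,0,0,0],[0,0.027,0.008,0.037,0,0,0],[0,0.029,0.009,0.035,0,0,0],[0,0.031,0.009,0.032,0,0,0],[0,0.033,0.01,0.03,0,0,0],[0,0.035,0.011,0.027,0,0,0],[0,0.036,0.011,0.024,0,0,0],[0,0.038,0.012,0.021,0,0,0],[0,0.039,0.012,0.018,0,0,0],[0,0.04,0.012,0.015,0,0,0],[0,0.041,0.012,0.012,0,0,0],[0,0.041,0.012,0.008,0,0,0],[0,0.041,0.013,0.005,0,0,0],[0,0.041,0.013,0.002,0,0,0],[0,0.04,0.012,0,0,0,0],[0,0.03,0.009,0,0,0,0],[0,0,0,0,0,0,0]]]}}

```text
t: 5.5
eef_pos: [653.5, 116.8, 225.2]
orientation: [-0.146, 0.989, -0.0, 0.001]
contact_force: [1.2, -0.1, 0.3]
opening: -0.1
finger_force: 0.3
```

Request:
{"method": "move_arm", "body": {"motion": [[[0,0.018,0.005,0,0,0,0],[0,0.018,0.005,0,0,0,0],[0,0.018,0.005,0,0,0,0],[0,0.018,0.006,0,0,0,0],[0,0.018,0.006,0,0,0,0],[0,0.018,0.006,0,0,0,0],[0,0,0,0,0,0,0],[0,0,0,0.08,0,0,0],[0,0,0,0.12,0,0,0],[0,0,0,0.12,0,0,0],[0,0,0,0,0,0,0]]]}}

```text
t: 6.42
eef_pos: [681.6, 124.7, 313.2]
orientation: [-0.146, 0.989, -0.001, 0.006]
contact_force: [0.2, 0.9, 1.5]
opening: 0.2
finger_force: 0.0
```

Run:
```python
from h import *
import pickle
c=calibration("wrist"); im=grab_frame("wrist")[:,:,::-1].copy(); cv2.imwrite("pics/w3.png",im); pickle.dump(c,open("w3.pkl","wb"))
e=np.array([np.cos(.295),np.sin(.295)]); f=np.array([-e[1],e[0]])
for y in (-50,0,50): print(y, proj(c,np.r_[np.array([551.6,84.2])-4*e+y*f,40]).round(0), proj(c,np.r_[np.array([551.6,84.2])-4*e+y*f,9]).round(0))
t=cv2.resize(grab_frame("top")[110:230,180:300,::-1],(384,384),interpolation=cv2.INTER_CUBIC); cv2.imwrite("pics/w3t.png",cv2.resize(np.hstack([im,t]),(798,342)))
```

```text
-50 [[221.  59.]] [[223.  63.]]
0 [[257.  59.]] [[257.  62.]]
50 [[293.  59.]] [[291.  62.]]
```

View pics/w3t.png

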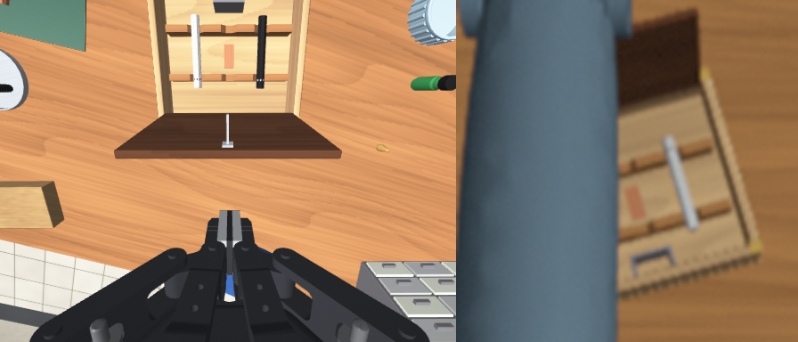

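Request:
{"method": "move_arm", "body": {"motion": [[[1,-0.051,-0.1335,0,0,0,-0.02],[1,-0.051,-0.1335,0,0,0,-0.02],[1,-0.051,-0.1335,0,0,0,-0.02],[1,-0.051,-0.1335,0,0,0,-0.02],[1,-0.051,-0.1335,0,0,0,-0.02],[1,-0.051,-0.1335,0,0,0,-0.02],[1,-0.051,-0.1335,-0.08,0,0,-0.02],[1,-0.051,-0.1335,-0.08,0,0,-0.02],[1,-0.051,-0.1335,-0.08,0,0,-0.02],[1,-0.051,-0.1335,-0.08,0,0,-0.02],[1,-0.051,-0.1335,-0.08,0,0,-0.02],[1,-0.051,-0.1335,-0.08,0,0,-0.02],[1,0,0,-0.1,0,0,0],[1,0,0,-0.1,0,0,0],[1,0,0,0,0,0,0]]]}}

```text
t: 7.77
eef_pos: [521.6, -273.6, 127.4]
orientation: [0.043, 0.999, 0.004, -0.005]
contact_force: [-1.3, 0.5, -0.7]
opening: 85.4
finger_force: 0.0
```

The lid is fully open. The tag lies in the middle at (229,56), and silver (195,50) and black (261,50) sit on either side of it. Next I'll refine the tag, the neighbouring barrels and the copper barrel from the wrist pictures.

Run:
```python
from h import *
import pickle
def fit(c,im,z,x0,x1,y0,y1,lo,hi):
    m=np.zeros(im.shape[:2],np.uint8); m[y0:y1,x0:x1]=cv2.inRange(cv2.cvtColor(im,cv2.COLOR_BGR2HSV),lo,hi)[y0:y1,x0:x1]
    b=max(blob(m>0),key=lambda b:b[1][4]); ys,xs=np.nonzero(b[0]); P=ray(c,np.c_[xs,ys],z)[:,:2].astype(np.float32)
    (cx,cy),(w,h),a=cv2.minAreaRect(P); a=a if w>h else a+90
    print(b[1],"centre",round(cx,1),round(cy,1),"mean",P.mean(0),"size",round(w,1),round(h,1),"yaw",round(np.radians((a+90)%180-90),3))
c=pickle.load(open("w3.pkl","rb")); im=cv2.imread("pics/w3.png")
print(im[60,257],cv2.cvtColor(im,cv2.COLOR_BGR2HSV)[60,257])
fit(c,im,9,245,270,42,82,(5,115,150),(13,255,255))
fit(c,im,42,280,305,10,105,(0,0,0),(179,255,70))
fit(c,im,42,210,230,10,105,(0,0,170),(179,40,255))
im=grab_frame("wrist")[:,:,::-1].copy(); c=calibration("wrist"); cv2.imwrite("pics/w4.png",im)
p=proj(c,[528,-275.5,8])[0]; print(p, ctrl.observe()["eef_pos"])
fit(c,im,11,0,512,0,384,(4,90,90),(16,255,255))
```

```text
[129 173 247] [ 11 122 247]
[252  50  11  27 272] centre 548.7 83.1 mean [548.7465  82.4433] size 34.8 14.8 yaw 0.285
[288  18  12  81 658] centre 534.4 130.4 mean [531.468   129.38486] size 97.9 13.3 yaw 0.292
[214  16  11  83 632] centre 562.2 34.1 mean [557.1582   32.21226] size 100.3 12.1 yaw 0.28
[256.12882278 198.10688304] [ 523.2299893  -274.11745183  130.38432326]
[  366    84   146   289 20088] centre 617.5 -78.4 mean [556.5986   -73.689026] size 389.6 146.1 yaw 0.207
```

View pics/w4.png

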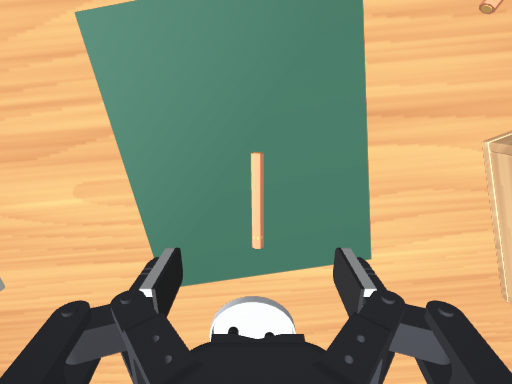

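Run:
```python
from h import *
im=cv2.imread("pics/w4.png"); c=calibration("wrist")
m=np.zeros(im.shape[:2],bool); m[140:262,235:285]=cv2.cvtColor(im,cv2.COLOR_BGR2HSV)[140:262,235:285,0]<35
b=max(blob(m),key=lambda b:b[1][4]); ys,xs=np.nonzero(b[0]); P=ray(c,np.c_[xs,ys],11)[:,:2].astype(np.float32)
print(b[1],cv2.minAreaRect(P),P.mean(0),ctrl.observe()["eef_pos"],ctrl.observe()["orientation"])
```

```text
[ 251  152   13   97 1213] ((532.1533203125, -275.00604248046875), (12.238861083984375, 103.2793197631836), 85.47928619384766) [ 528.895  -274.4957] [ 523.2299893  -274.11745183  130.38432326] [ 0.04254339  0.9990838   0.002756   -0.00374393]
```

Request:
{"method": "move_arm", "body": {"motion": [[[1,0.014,-0.002,-0.08,0,0,0],[1,0.014,-0.002,-0.08,0,0,0],[1,0,0,-0.08,0,0,0],[1,0,0,-0.08,0,0,0],[0.4,0,0,-0.06,0,0,0],[0.4,0,0,-0.02,0,0,0],[0.4,0,0,0,0,0,0],[0.4,0,0,0,0,0,0],[0.4,0,0,0,0,0,0],[0.4,0,0,0,0,0,0]]]}}

```text
t: 8.65
eef_pos: [534.0, -277.5, 36.5]
orientation: [0.042, 0.999, -0.001, 0.001]
contact_force: [0.5, 0.0, -0.4]
opening: 33.6
finger_force: 0.0
```

Run:
```python
from h import *
for i in range(3):
    c=calibration("wrist"); o=ctrl.observe(); print(o["eef_pos"].round(1) if hasattr(o["eef_pos"],'round') else o["eef_pos"]); im=grab_frame("wrist")[:,:,::-1].copy()
cv2.imwrite("pics/w5.png",im)
print(proj(c,[[530.5,-275,11]]),proj(c,ray(c,[[257,0]],0)))
for y in range(60,300,15):
    r=cv2.cvtColor(im,cv2.COLOR_BGR2HSV)[y,180:340]; k=np.nonzero((r[:,0]<25)&(r[:,1]>60)&(r[:,2]>150))[0]
    print(y,(180+k.min(),180+k.max(),len(k),ray(c,[[180+k.mean(),y]],11)[0].round(1)) if len(k) else None)
```

```text
[ 534.  -277.5   36.5]
[ 533.8 -277.4   36.2]
[ 533.6 -277.3   35.9]
[[260.8543017  233.79883854]] [[2.57000000e+02 9.37350436e-13]]
60 None
75 None
90 None
105 None
120 None
135 None
150 None
165 (np.int64(253), np.int64(272), 20, array([ 484.4, -270.3,   11. ]))
180 (np.int64(253), np.int64(272), 20, array([ 493.8, -271. ,   11. ]))
195 (np.int64(254), np.int64(271), 18, array([ 503.5, -271.8,   11. ]))
210 (np.int64(254), np.int64(271), 18, array([ 513.7, -272.6,   11. ]))
225 (np.int64(254), np.int64(271), 18, array([ 524.2, -273.4,   11. ]))
240 (np.int64(254), np.int64(271), 18, array([ 535.2, -274.3,   11. ]))
255 (np.int64(254), np.int64(271), 18, array([ 546.6, -275.2,   11. ]))
270 (np.int64(254), np.int64(270), 17, array([ 558.5, -276.5,   11. ]))
285 (np.int64(254), np.int64(270), 17, array([ 571. , -277.4,   11. ]))
```

Request:
{"method": "move_arm", "body": {"motion": [[[0.4,-0.006,0.006,-0.04,0,0,0],[0.4,-0.006,0.006,-0.03,0,0,0],[0.4,0,0,-0.02,0,0,0],[0.4,0,0,-0.004,0,0,0],[0.4,0,0,0,0,0,0],[0.4,0,0,0,0,0,0]]]}}

```text
t: 9.3
eef_pos: [530.0, -273.9, 11.1]
orientation: [0.042, 0.999, 0.0, -0.0]
contact_force: [0.3, -0.3, -0.1]
opening: 34.5
finger_force: 0.0
```

Request:
{"method": "move_arm", "body": {"grip_force": 40, "motion": [[[0.4,0,0,0.003,0,0,0],[0,0,0,0,0,0,0],[0,0,0,0,0,0,0],[0,0,0,0,0,0,0],[0,0,0,0,0,0,0],[0,0,0,0,0,0,0]]]}}

```text
t: 9.8
eef_pos: [530.4, -274.2, 12.6]
orientation: [0.042, 0.999, -0.0, 0.0]
contact_force: [-0.2, -0.7, 4.5]
opening: 10.3
finger_force: 41.1
```

The opening of 10.3 mm and the +4.5 N suggest the pads caught the upper bevels. I'll reopen, go 2.5 mm lower and grip again.

Request:
{"method": "move_arm", "body": {"motion": [[[0.3,0,0,0,0,0,0],[0.3,0,0,0,0,0,0],[0.3,0,0,-0.01,0,0,0],[0.3,0,0,0,0,0,0],[0,0,0,0,0,0,0],[0,0,0,0,0,0,0],[0,0,0,0,0,0,0],[0,0,0,0,0,0,0],[0,0,0,0,0,0,0]]]}}

```text
t: 10.55
eef_pos: [530.8, -274.3, 10.5]
orientation: [0.042, 0.999, -0.0, 0.001]
contact_force: [-0.1, 0.5, 6.3]
opening: 10.9
finger_force: 41.5
```

Request:
{"method": "move_arm", "body": {"motion": [[[0,0,0,0.01,0,0,0],[0,0,0,0.02,0,0,0],[0,0,0,0.06,0,0,0],[0,0,0,0.08,0,0,0],[0,0,0,0.08,0,0,0],[0,0,0,0.08,0,0,0],[0,0,0,0,0,0,0],[0,0,0,0,0,0,0]]]}}

```text
t: 11.22
eef_pos: [530.5, -274.2, 93.0]
orientation: [0.042, 0.999, -0.001, 0.001]
contact_force: [0.0, -0.4, -1.2]
opening: 10.7
finger_force: 39.5
```

Run:
```python
from h import *
c=calibration("wrist"); o=ctrl.observe(); p=np.array(o["eef_pos"]); im=grab_frame("wrist")[:,:,::-1].copy(); im2=grab_frame("scene")[:,:,::-1]
a=np.array([.9966,-.082,0])
print(p.round(1),o["orientation"],proj(c,[p-50*a,p,p+50*a]).round(1))
cv2.imwrite("pics/w6raw.png",im)
cv2.imwrite("pics/w6.png",np.hstack([cv2.resize(im[130:330,160:360],(400,400),interpolation=cv2.INTER_CUBIC),cv2.resize(im2[180:300,80:200],(400,400),interpolation=cv2.INTER_CUBIC)]))
```

```text
[ 530.5 -274.2   93. ] [ 4.21991355e-02  9.99108619e-01 -6.54368086e-04  8.78368208e-04] [[257.6 174.7]
 [257.8 258.8]
 [258.  326.8]]
```

View pics/w6.png

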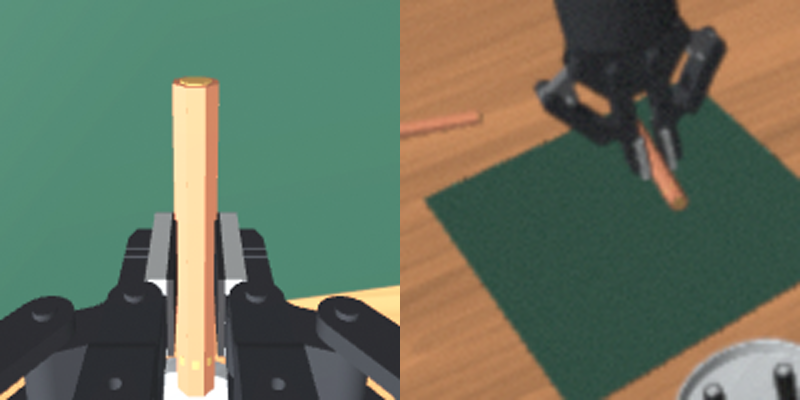

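The barrel is held level and aligned. Its near end shows at crop (195,82) and the band at the far end. I'll carry it over the case.

Request:
{"method": "move_arm", "body": {"motion": [[[0,0.0062,0.119,0.02,0,0,0.02],[0,0.0062,0.119,0.02,0,0,0.02],[0,0.0062,0.119,0.02,0,0,0.02],[0,0.0062,0.119,0.02,0,0,0.02],[0,0.0062,0.119,0.02,0,0,0.02],[0,0.0062,0.119,0.02,0,0,0.02],[0,0.0062,0.119,0.02,0,0,0.02],[0,0.0062,0.119,0,0,0,0.02],[0,0.0062,0.119,0,0,0,0.02],[0,0.0062,0.119,0,0,0,0.02],[0,0.0062,0.119,0,0,0,0.02],[0,0.0062,0.119,0,0,0,0.018],[0,0,0,0,0,0,0],[0,0,0,0,0,0,0],[0,0,0,0,0,0,0]]]}}

```text
t: 12.57
eef_pos: [547.8, 83.0, 125.7]
orientation: [-0.144, 0.99, 0.0, -0.001]
contact_force: [-0.8, 0.1, -0.1]
opening: 10.5
finger_force: 39.5
```

Run:
```python
from h import *
c=calibration("wrist"); o=ctrl.observe(); p=np.array(o["eef_pos"]); im=grab_frame("wrist")[:,:,::-1].copy(); cv2.imwrite("pics/w7.png",im)
hsv=cv2.cvtColor(im,cv2.COLOR_BGR2HSV)
print(p.round(1),np.round(o["orientation"],4))
e=np.array([np.cos(.29),np.sin(.29)]); f=np.array([-e[1],e[0]]); r=np.array([548.2,82.7])
for y in (-50,0,50): print("pred",y,proj(c,[np.r_[r+y*f-50*e,40],np.r_[r+y*f,40]]).round(1).tolist())
for nm,lo,hi,xr in (("black",(0,0,0),(179,255,60),(300,400)),("silver",(0,0,150),(179,45,255),(110,215))):
    for v in range(110,230,12):
        k=np.nonzero(cv2.inRange(hsv,lo,hi)[v,xr[0]:xr[1]])[0]
        if len(k): print(nm,v,xr[0]+k.min(),xr[0]+k.max(),ray(c,[[xr[0]+k.mean(),v]],42)[0].round(1))
```

```text
[547.8  83.  125.7] [-1.443e-01  9.895e-01  1.000e-04 -1.200e-03]
pred -50 [[195.9, 149.5], [200.1, 206.2]]
pred 0 [[256.6, 149.4], [256.7, 206.2]]
pred 50 [[317.3, 149.4], [313.3, 206.1]]
black 158 309 324 [492.7 117.6  42. ]
black 170 308 322 [502.5 120.   42. ]
black 182 308 321 [512.4 123.3  42. ]
black 194 307 320 [522.7 126.2  42. ]
black 206 307 319 [533.3 129.6  42. ]
black 218 306 318 [544.2 132.8  42. ]
silver 158 189 202 [521.1  22.   42. ]
silver 170 190 203 [530.8  25.   42. ]
silver 182 191 204 [540.7  28.   42. ]
silver 194 192 205 [551.   31.2  42. ]
silver 206 193 206 [561.6  34.4  42. ]
silver 218 194 206 [572.6  37.3  42. ]
```

View pics/w7.png

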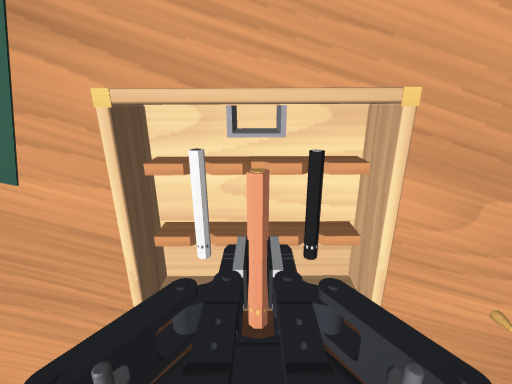

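Request:
{"method": "move_arm", "body": {"motion": [[[0,0.003,0,-0.06,0,0,0],[0,0.003,0,-0.06,0,0,0],[0,0,0,-0.06,0,0,0],[0,0,0,-0.06,0,0,0],[0,0,0,-0.04,0,0,0],[0,0,0,-0.02,0,0,0],[0,0,0,-0.01,0,0,0],[0,0,0,0,0,0,0],[0,0,0,0,0,0,0]]]}}

```text
t: 13.37
eef_pos: [550.7, 82.9, 50.2]
orientation: [-0.144, 0.99, -0.0, 0.001]
contact_force: [0.0, -0.2, 0.0]
opening: 10.7
finger_force: 39.5
```

Request:
{"method": "move_arm", "body": {"motion": [[[0,-0.002,0.002,-0.012,0,0,0],[0,0,0,-0.006,0,0,0],[0,0,0,-0.004,0,0,0],[0,0,0,-0.004,0,0,0],[0,0,0,0,0,0,0],[0,0,0,0,0,0,0]]]}}

```text
t: 13.87
eef_pos: [549.6, 83.7, 43.0]
orientation: [-0.144, 0.99, 0.0, -0.0]
contact_force: [-0.2, 0.1, -0.8]
opening: 10.7
finger_force: 39.5
```

Request:
{"method": "move_arm", "body": {"motion": [[[0,0,0,-0.003,0,0,0],[0,0,0,-0.003,0,0,0],[0,0,0,0,0,0,0]]]}}

```text
t: 14.12
eef_pos: [549.8, 83.6, 42.4]
orientation: [-0.144, 0.99, -0.0, -0.0]
contact_force: [-3.5, -1.0, 6.5]
opening: 9.7
finger_force: 40.3
```

Request:
{"method": "move_arm", "body": {"motion": [[[0.2,0,0,0.002,0,0,0],[0.25,0,0,0,0,0,0],[0.32,0,0,0,0,0,0],[0.32,0,0,0,0,0,0],[0.32,0,0,0.02,0,0,0],[0.32,0,0,0.04,0,0,0],[0.32,0,0,0.08,0,0,0],[0.32,0,0,0.08,0,0,0],[0.32,0,0,0.1,0,0,0],[0.32,0,0,0,0,0,0],[0.32,0,0,0,0,0,0]]]}}

```text
t: 15.03
eef_pos: [551.1, 83.6, 124.6]
orientation: [-0.144, 0.99, -0.0, 0.002]
contact_force: [-0.5, -0.8, -0.1]
opening: 27.2
finger_force: 0.0
```

Run:
```python
from h import *
c=calibration("wrist"); o=ctrl.observe(); p=np.array(o["eef_pos"]); im=grab_frame("wrist")[:,:,::-1].copy(); cv2.imwrite("pics/w8.png",im)
hsv=cv2.cvtColor(im,cv2.COLOR_BGR2HSV); print(p.round(1))
e=np.array([np.cos(.29),np.sin(.29)]); f=np.array([-e[1],e[0]]); r=np.array([548.2,82.7])
for y in (-50,0,50): print("pred ends",y,proj(c,[np.r_[r+y*f-50*e,40],np.r_[r+y*f,40],np.r_[r+y*f+50*e,40]]).round(1).tolist())
for y,x0,x1 in ((0,230,285),(-50,180,229),(50,286,345)):
    for v in range(126,250,14): print(y,v,hsv[v,x0+(x1-x0)//2])
    break
m=np.zeros(hsv.shape[:2],bool); m[110:280,235:280]=((hsv[...,0]<12)&(hsv[...,1]>110))[110:280,235:280]
for b in blob(m,60): 
    ys,xs=np.nonzero(b[0]); P=(ray(c,np.c_[xs,ys],43)[:,:2]-r)@np.c_[e,f]; print(b[1],P.min(0).round(1),P.max(0).round(1))
cv2.imwrite("pics/w8c.png",cv2.resize(im[60:330,100:420],(800,675))[:600])
```

```text
[551.1  83.6 124.6]
pred ends -50 [[195.9, 144.9], [200.2, 202.5], [204.0, 252.5]]
pred ends 0 [[257.3, 144.9], [257.3, 202.4], [257.4, 252.5]]
pred ends 50 [[318.8, 144.8], [314.5, 202.4], [310.8, 252.5]]
0 126 [135   6  90]
0 140 [ 18  95 243]
0 154 [ 10 131 240]
0 168 [ 10 132 240]
0 182 [ 10 131 239]
0 196 [ 10 132 239]
0 210 [ 10 131 238]
0 224 [ 10 131 237]
0 238 [ 10 132 237]
[ 250  145   16  111 1544] [-50.3  -6.4] [50.9  6.8]
```

View pics/w8c.png

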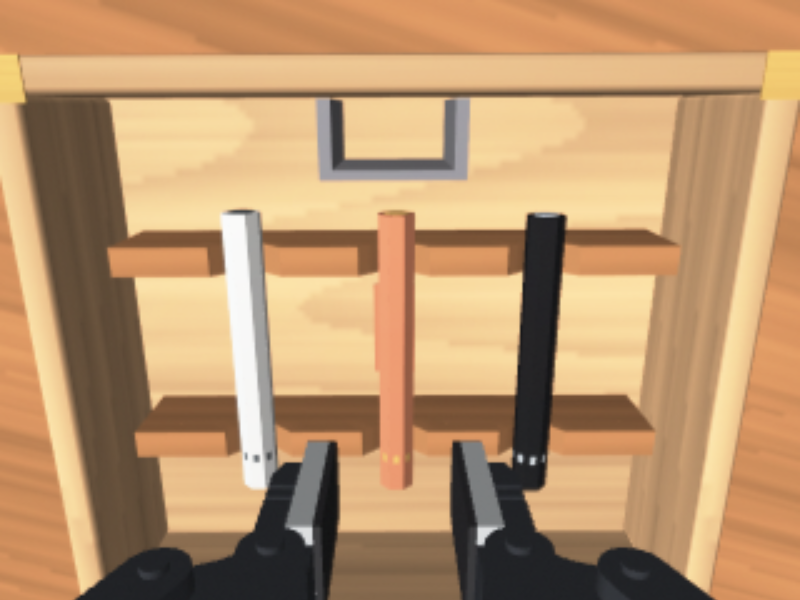

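The barrel is in its place, within 1 mm of centre over the tag, and the neighbours have not moved. Now I'll rise, go behind the lid and come down with the fingers shut.

Request:
{"method": "move_arm", "body": {"motion": [[[0,0,0,0.1,0,0,0],[0,0,0,0.1,0,0,0],[0,0,0,0.1,0,0,0],[0,0,0,0.1,0,0,0],[0,0,0,0.1,0,0,0],[0,0,0,0.1,0,0,0],[0,0,0,0.1,0,0,0],[0,0,0,0.1,0,0,0],[0,0,0,0,0,0,0],[0,0.104,0.032,0,0,0,0],[0,0.104,0.032,0,0,0,0],[0,0.104,0.032,0,0,0,0],[0,0.104,0.032,0,0,0,0],[0,0.104,0.032,0,0,0,0],[0,0,0,0,0,0,0],[0,0,0,0,0,0,0],[0,0,0,0,0,0,0]]]}}

```text
t: 16.5
eef_pos: [678.9, 123.6, 320.2]
orientation: [-0.144, 0.99, 0.0, -0.002]
contact_force: [-0.0, -0.2, 0.5]
opening: -0.0
finger_force: 0.0
```

Request:
{"method": "move_arm", "body": {"motion": [[[0,0.004,0,-0.09,0,0,0],[0,0,0,-0.09,0,0,0],[0,0,0,-0.09,0,0,0],[0,0,0,-0.08,0,0,0],[0,0,0,-0.026,0,0,0],[0,0,0,0,0,0,0],[0,0,0,0,0,0,0]]]}}

```text
t: 17.08
eef_pos: [680.5, 123.5, 229.0]
orientation: [-0.144, 0.99, -0.0, 0.0]
contact_force: [1.1, 0.2, 1.5]
opening: 0.1
finger_force: 0.0
```

Run:
```python
import numpy as np
from h import ctrl
p=np.array(ctrl.observe()["eef_pos"]); d=np.array([np.cos(.295),np.sin(.295)]); u0=(p[:2]-[551.6,84.2])@d; print(p,u0)
th=np.r_[1.66,1.58,np.linspace(1.5,0.1,21),0.05,0.01]
s=np.interp(th,[0,1.5],[166,148]); u=90-s*np.cos(th)+11; z=70+s*np.sin(th)+8
b=th>1.51; u[b]=90-179*np.cos(th[b])+11; z[b]=z[~b][0]
u=np.r_[u0,(u0+u[0])/2,u]; z=np.r_[p[2],z[0],z]; th=np.r_[9,8,th]
for a,b,c,e,g in zip(th[1:],np.diff(u),np.diff(z),u[1:],z[1:]): print(round(a,2),"u,z",round(e,1),round(g,1),"row",np.round(b*d/250,3),round(c/250,3))
```

```text
[680.45170851 123.47480086 228.97622534] 134.7043404621047
8.0 u,z 125.8 225.6 row [-0.034 -0.01 ] -0.013
1.66 u,z 116.9 225.6 row [-0.034 -0.01 ] 0.0
1.58 u,z 102.6 225.6 row [-0.055 -0.017] 0.0
1.5 u,z 90.5 225.6 row [-0.046 -0.014] 0.0
1.43 u,z 80.1 225.4 row [-0.04  -0.012] -0.001
1.36 u,z 69.7 224.4 row [-0.04  -0.012] -0.004
1.29 u,z 59.3 222.6 row [-0.04  -0.012] -0.007
1.22 u,z 49.0 220.1 row [-0.039 -0.012] -0.01
1.15 u,z 38.8 216.9 row [-0.039 -0.012] -0.013
1.08 u,z 28.9 213.0 row [-0.038 -0.012] -0.016
1.01 u,z 19.2 208.3 row [-0.037 -0.011] -0.019
0.94 u,z 9.7 202.9 row [-0.036 -0.011] -0.021
0.87 u,z 0.7 196.9 row [-0.035 -0.011] -0.024
0.8 u,z -8.0 190.2 row [-0.033 -0.01 ] -0.027
0.73 u,z -16.2 182.9 row [-0.031 -0.01 ] -0.029
0.66 u,z -23.9 174.9 row [-0.03  -0.009] -0.032
0.59 u,z -31.1 166.4 row [-0.027 -0.008] -0.034
0.52 u,z -37.6 157.4 row [-0.025 -0.008] -0.036
0.45 u,z -43.6 147.9 row [-0.023 -0.007] -0.038
0.38 u,z -48.9 137.9 row [-0.02  -0.006] -0.04
0.31 u,z -53.5 127.5 row [-0.018 -0.005] -0.042
0.24 u,z -57.4 116.8 row [-0.015 -0.005] -0.043
0.17 u,z -60.6 105.7 row [-0.012 -0.004] -0.044
0.1 u,z -63.0 94.5 row [-0.009 -0.003] -0.045
0.05 u,z -64.2 86.3 row [-0.005 -0.001] -0.033
0.01 u,z -64.9 79.7 row [-0.003 -0.001] -0.026
```

Request:
{"method": "move_arm", "body": {"motion": [[[0,-0.028,-0.008,-0.006,0,0,0],[0,-0.02,-0.006,-0.006,0,0,0],[0,-0.02,-0.006,0,0,0,0],[0,-0.025,-0.008,0,0,0,0],[0,-0.035,-0.011,0,0,0,0],[0,-0.041,-0.012,0,0,0,0],[0,-0.04,-0.012,-0.001,0,0,0],[0,-0.04,-0.012,-0.004,0,0,0],[0,-0.04,-0.012,-0.007,0,0,0],[0,-0.039,-0.012,-0.01,0,0,0],[0,-0.039,-0.012,-0.013,0,0,0],[0,-0.038,-0.012,-0.016,0,0,0],[0,-0.037,-0.011,-0.019,0,0,0],[0,-0.036,-0.011,-0.021,0,0,0],[0,-0.035,-0.011,-0.024,0,0,0],[0,0,0,0,0,0,0]]]}}

```text
t: 18.42
eef_pos: [550.3, 84.4, 195.4]
orientation: [-0.144, 0.99, 0.0, -0.001]
contact_force: [0.2, 0.6, 0.2]
opening: 0.1
finger_force: 0.3
```

```bash
cat > lidc.py <<'E'
from h import *
def lid_angle():
    # free-edge height from first dark (walnut) row in columns beside the fingers, lid circle of radius 179 about the hinge
    c=calibration("wrist"); im=grab_frame("wrist")[:,:,::-1].copy(); hsv=cv2.cvtColor(im,cv2.COLOR_BGR2HSV)
    e=np.array([np.cos(.295),np.sin(.295)]); f=np.array([-e[1],e[0]]); ctr=np.array([551.6,84.2])
    m=cv2.morphologyEx(cv2.inRange(hsv,(0,60,10),(20,255,140)),cv2.MORPH_OPEN,np.ones((5,5)))
    for y in (-60,60):
        out=[]
        for th in np.arange(0,1.7,.02):
            P=[np.r_[ctr+(90-s*np.cos(th))*e+y*f,70+s*np.sin(th)] for s in (176,165,186)]
            q=proj(c,P).round().astype(int); ok=[0<=a<512 and 0<=b<384 for a,b in q]
            if all(ok): out.append((round(th,2),*(int(m[b,a]>0) for a,b in q)))
        print(y,"edge candidates",[o[0] for o in out if o[1]==1 and o[2]==1 and o[3]==0])
    return im
E
python3 -c "
from lidc import *
im=lid_angle(); cv2.imwrite('pics/w9.png',im); print(ctrl.observe()['contact_force'])"
```

```text
-60 edge candidates [np.float64(0.6), np.float64(0.62), np.float64(0.82)]
60 edge candidates [np.float64(0.82)]
[ 0.56938368 -0.32597982  0.48217308]
```

Lid angle about 0.82 rad, as predicted by the finger position (0.87). I'll continue closing.

Request:
{"method": "move_arm", "body": {"motion": [[[0,-0.031,-0.009,-0.027,0,0,0],[0,-0.031,-0.009,-0.029,0,0,0],[0,-0.029,-0.009,-0.032,0,0,0],[0,-0.027,-0.008,-0.034,0,0,0],[0,-0.025,-0.008,-0.036,0,0,0],[0,-0.022,-0.007,-0.038,0,0,0],[0,-0.019,-0.006,-0.04,0,0,0],[0,-0.017,-0.005,-0.042,0,0,0],[0,-0.014,-0.005,-0.043,0,0,0],[0,-0.011,-0.004,-0.044,0,0,0],[0,-0.008,-0.003,-0.04,0,0,0],[0,-0.004,-0.001,-0.03,0,0,0],[0,-0.002,0,-0.016,0,0,0],[0,0,0,0,0,0,0],[0,0,0,0,0,0,0]]]}}

```text
t: 19.72
eef_pos: [492.0, 66.1, 83.3]
orientation: [-0.144, 0.99, 0.0, -0.001]
contact_force: [-0.5, 0.3, 0.8]
opening: 0.3
finger_force: 0.5
```

Request:
{"method": "move_arm", "body": {"motion": [[[0,-0.006,-0.002,-0.012,0,0,0],[0,0,0,-0.008,0,0,0],[0,0,0,-0.008,0,0,0],[0,0,0,-0.004,0,0,0],[0,0,0,-0.004,0,0,0],[0,0,0,0,0,0,0]]]}}

```text
t: 20.22
eef_pos: [491.0, 65.6, 74.5]
orientation: [-0.144, 0.99, -0.0, 0.0]
contact_force: [1.4, 0.1, 1.0]
opening: 0.2
finger_force: 0.5
```

Request:
{"method": "move_arm", "body": {"motion": [[[0,0,0,-0.003,0,0,0],[0,0,0,-0.003,0,0,0],[0,0,0,0,0,0,0]]]}}

```text
t: 20.47
eef_pos: [491.1, 65.6, 74.2]
orientation: [-0.144, 0.99, -0.0, -0.0]
contact_force: [-3.6, 0.1, 11.1]
opening: 0.1
finger_force: 5.4
```

Request:
{"method": "move_arm", "body": {"motion": [[[0,0,0,0.006,0,0,0],[0,0,0,0.008,0,0,0],[0,0,0,0.008,0,0,0],[0,0,0,0.012,0,0,0],[0,0,0,0.02,0,0,0],[0,0,0,0.03,0,0,0],[0,0,0,0.04,0,0,0],[0,0,0,0.04,0,0,0],[0,0,0,0,0,0,0],[0,0,0,0,0,0,0]]]}}

```text
t: 21.3
eef_pos: [491.6, 65.6, 115.3]
orientation: [-0.144, 0.99, -0.0, 0.001]
contact_force: [0.0, 0.1, 0.4]
opening: -0.6
finger_force: 0.0
```

Run:
```python
from lidc import *
im=lid_angle(); cv2.imwrite("pics/w10.png",im); c=calibration("wrist"); o=ctrl.observe(); print(o["eef_pos"],o["contact_force"])
hsv=cv2.cvtColor(im,cv2.COLOR_BGR2HSV); m=cv2.inRange(hsv,(18,110,180),(30,255,255))>0
for b in blob(m,60): print(b[1],b[2].round(1),ray(c,b[2],70).round(1))
```

```text
-60 edge candidates [np.float64(0.0), np.float64(0.02), np.float64(0.04), np.float64(0.06), np.float64(0.2), np.float64(0.3), np.float64(0.4)]
60 edge candidates [np.float64(0.0), np.float64(0.02), np.float64(0.04), np.float64(0.06), np.float64(0.08), np.float64(0.22), np.float64(0.3), np.float64(0.38)]
[491.0142814   65.64128144 114.45731867] [ 0.5577553  -0.4425376   0.58172945]
[395 177  21  16 285] [404.9 184.5] [[431.4 155.4  70. ]]
[ 99 178  21  17 283] [109.  185.6] [[491.  -42.4  70. ]]
[244 211  27  24 515] [257.1 222.6] [[488.7  64.8  70. ]]
[484 354  23  23 200] [494.3 364.1] [[561.6 309.7  70. ]]
```

Request:
{"method": "move_arm", "body": {"motion": [[[0,0,0,0.1,0,0,0],[0,0,0,0.1,0,0,0],[0,0,0,0.1,0,0,0],[0,0,0,0.1,0,0,0],[0,0,0.1,0,0,0,0],[0,0,0.1,0,0,0,0],[0,0,0.1,0,0,0,0],[0,0,0.1,0,0,0,0],[0,0,0,0,0,0,0],[0,0,0,0,0,0,0]]]}}

```text
t: 22.18
eef_pos: [490.3, 166.4, 213.3]
orientation: [-0.145, 0.989, -0.0, -0.001]
contact_force: [0.6, -0.4, -0.7]
opening: 0.3
finger_force: 0.0
```

Run:
```python
from h import *
from workcell import ticket
a=cv2.imread("pics/scene0raw.png").astype(int); b=grab_frame("scene")[:,:,::-1].astype(int)
m=(np.abs(a-b).max(2)>45).astype(np.uint8); m=cv2.morphologyEx(m,cv2.MORPH_OPEN,np.ones((2,2)))
for k in blob(m,12): print("changed",k[1])
o=ctrl.observe(); print(o["t"],o["eef_pos"])
```

```text
changed [ 153    0   30   68 1201]
changed [ 194    0   42   49 1157]
changed [ 241    0   77  130 4483]
changed [311   0  42  12 270]
changed [341  11   5   5  17]
changed [314  16  38  39 778]
changed [ 179   46   55   42 1412]
changed [317  56   6  10  38]
changed [128  63  16  34 257]
changed [153  94   8   5  30]
changed [154 241  19  28 168]
22.2333 [490.42841038 165.70165452 213.36716675]
```

The only changes from the start are the arm itself and the barrel missing from the mat. The case, with its lid shut, looks the same as it did at the start.

```bash
python3 -c "
from workcell import ticket
print(ticket.hand_in())"
```

```text
the job is handed in; nothing more can be done
None
```

The copper barrel now lies in the middle notches above the copper tag, the lid was swung gently open and shut and pressed until it latched, nothing else moved, and the job was handed in at about 22 s.

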